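# Shut the scented-oil display case for the night

## Robot

A 6-joint arm with a two-finger parallel gripper is mounted at the origin on the work surface. World frame = base frame: x ahead of the robot, y to its left, z up, the work surface at z = 0. Lengths are in mm, angles in rad, forces in N, time in s.
With the tool pointing down it reaches from about 350 to 775 mm from the base axis. Payload 7.3 kg.
Tool frame: the origin (TCP) lies between the finger pads; the fingertips stand 25 mm ahead of it and the grasp point (between the pads) lies 6 mm ahead of it; z points along the fingers, y is the line along which they close (so a half turn about z gives the same grasp; the last joint's range is limited). The gripper opens to 92 mm and grips with 3 to 60 N. Pads are 19 mm wide; open, the fingers measure 130 mm over their backs; the gripper's body (75 mm by 190 mm) begins 47 mm behind the grasp point.
Start: joints at [-1.424, 0.342, 1.524, -0, 1.275, -0.146], TCP at [151.555, -502.666, 251.741] pointing down, gripper open.
Joint ranges: [-2.53, 2.53], [-0.77, 2.02], [0.04, 2.7], [-1, 4.14], [0.28, 2.66], [-3.11, 3.11]. Speed limits (rad/s): [2.57, 2.57, 3.14, 3.14, 3.14, 3.14].

## Interface

Orientations are given as [roll, pitch, yaw] about the fixed x, y, z axes, in that order (R = Rz(yaw) Ry(pitch) Rx(roll)).
In Python, from plant import bot gives the robot as it stands.
- The arm moves only by the tool play_rows, never from a script. Its argument "commands" is a list of rows, each an object of numbers: "x", "y", "z": the shift along the tool's x, y, z in m; "twist": the turn about the tool's z in degrees. In form: [{"x": .., "y": .., "z": .., "twist": ..}, ...]. A call has exactly 8 rows; each row is the pose to reach, as a shift and turn from the pose commanded when the call began, along the tool's axes at that moment; what a row does not reach only later rows make up. A row lasts 1/10 s, in which the tool goes at most 50 mm and 8.59 degrees, less where a joint would pass 70% of its speed; a pose out of reach is approached as far as the arm can. A call with a gripper value outside its range is refused whole. "jaw" is the closure, from 0 (fully open) to 1 (shut), set as the call begins (left out, the last holds). The fingers move at their own pace and stop on an object; the grip force is fixed at half the most. Time passes only in rows, so rows that repeat a pose let the fingers close, or fill a call up. It gives the time, the measured TCP pose, the force, the opening and the grip force at its end, in the units of the state.
- bot.get_obs(): the state, without advancing time (a new reading comes with each control period).
- bot.capture(name): name is "side" or "top"; returns a dict with "pixels" (384x512x3 uint8, red, green, blue), "fx", "fy", "cx", "cy" (pixels), "k1" (the pictures are not rectified: a ray, as slopes to the right and down, at radius r is drawn at 1 + k1 r^2 times it, then the intrinsics apply), "eye" and "rotation" of the camera in the world. Camera axes: x right, y down, z forward; pixel columns grow to the right and rows downward; lengths in mm; the calibration is good to about 2 mm. A picture is of the moment at which its call begins. There is no depth.
- bot.close_job(): hands the job in; it is judged then, once.
The state is a dict: "time": time; "joint_positions": joint angles; "dq": joint speeds; "tau": joint torques, N m; "tool_pos": TCP position; "tcp_rot": TCP orientation; "contact_force": force on the tool from outside, world axes, zero at the start; "moment": the same for the moment, N m; "grip_width": finger opening in mm; "finger_force": force on a finger pad.
Only numpy, scipy, OpenCV 4.12 (cv2) and the standard library are available. Lean on these libraries where they do the work, as an engineer would, in place of code of your own. Each camera call takes 0.05 s, during which the arm holds its last target. There are 200 camera calls.

## Task

Close the case of scented oils: take the loose wooden cover by its grip, hook its green tongue under the case's steel lip, then rotate the cover down gently, not letting it drop, until it lies flat in its recess. Then swing the brass loop of the draw latch over behind the cover's hooked keeper and turn the red-tipped lever all the way down over centre, so that the latch stays shut. Leave the other goods standing where they are.

Things in the scene. Friction and masses are not known exactly. Their poses are not given: they have to be found in the camera images.
- case: fixed open wooden case of oil bottles. Origin: middle of its underside, on the table; z up, -x end has the lip, +x end the latch, y across. Outside x -116 to 117, y -90 to 90; cheeks and latch-end wall 90 high, lip-end wall 98; bottles inside reach z 66. A latch block 60 wide, 78 high stands at x 117 to 166
- recess (a point): middle of the recess for the cover at ledge height (case x 0, y 0, z 80). The recess is x -104 to 101, y -78 to 78 and 10 deep; ledges at z 80, 10 wide along sides and latch end, 34 at the lip end. The 200 long cover cannot enter flat: tilted about 0.3 rad its tongue goes into the slot under the lip, then it is rotated down
- lip (a point): middle of the lower inner edge of the dark steel lip (case x -88, z 92). The lip is a bar 6 thick over case x -104 to -88, y -78 to 78; below it a slot 12 high and 16 deep is open towards case +x
- panel: loose plywood cover, 200 (x) x 148 (y), 0.25 to 0.42 kg, starting flat on the table. Origin: middle of its underside; z through its top. 10 thick from x -76 to 100; the green tongue is 5 thick (bottom flush), x -100 to -76. Seated: its axes agree with the case's, its origin at point recess, with play of 2.5 in x and 4 in y each way. Dropped if it turns over 3.5 rad/s at the recess
- rib (a point): middle of the top of the cover's dark wooden grip rib (cover x 0, y 0, z 41): solid, x -8 to 8, y -40 to 40, z 10 to 41; pinch it across its 16 mm
- tongue (a point): middle of the tongue's end edge, underside (cover x -100, z 0)
- free_edge (a point): middle of the opposite end edge of the cover, underside (cover x 100, z 0)
- keeper (a point): where the loop's bar sits when latched (cover x 67.5, z 14): under the nose, against the post of the steel keeper hook, 14 wide in y; post cover x 70 to 78, z 10 to 23; nose x 62 to 70, z 18 to 23, pointing to cover -x
- lever (a joint): latch lever, hinged along case y at point latch_hinge. 0 = open stop: points 100 degrees above case +x (leaning back over the case). Grows as it swings over to +x; 2.094 (stop) = shut, 20 degrees below level. Starts 0 to 0.13, stays where left (0.08 N m friction). Loop hooked: sprung loop resists from about 1.0 (up to 0.25 N m), centre at about 1.7, from about 1.9 it pulls itself shut
- latch_hinge (a point): hinge axis of the lever, fixed in the case at x 141.5, y 0, z 98
- lever_tip (a point): middle of the lever's red end, 60 from the hinge; the red end is 20 wide (case y), 18 long and 9 thick: pinch it across its width or push it. The steel lever below is 16 wide
- loop (a joint): hinge of the loop on the lever, along case y. 0 = folded back on its stop, pointing 45 degrees to the case +x side of the lever's direction. Grows as it swings up over the lever to -x; about 2.5 when its bar lies on the seated cover, 4.3 latched. Nearly free: falls to the side it leans to; with lever at 0 to 0.13 it falls clear of the nose, bar at cover x 54 to 58
- loop_pivot (a point): axis on which the loop turns, on the lever 18 from its hinge
- loop_tip (a point): middle of the loop's cross bar, 87 from loop_pivot. The loop is a brass U of 5 mm rod, 36 wide outside (case y); it passes outside the lever and round the keeper and may be pushed over by its cross bar or pinched across its width
- candle: bystander: white pillar candle dressed with cinnamon sticks, 70 across, 100 tall (wick to 110); origin under its middle; to be left where it stands (within 30 mm, upright)
- oil_a: bystander: amber oil bottle with black cap, 36 across, 85 tall; origin under its middle; to be left where it stands (within 30 mm, upright)
- oil_b: bystander: green oil bottle with black cap, 36 across, 85 tall; origin under its middle; to be left where it stands (within 30 mm, upright)
- jar: bystander: orange jar with brass cap, 68 across, 95 tall; origin under its middle; to be left where it stands (within 30 mm, upright)
- tin: bystander: spice tin with red label, 54 across, 70 tall; origin under its middle; to be left where it stands (within 30 mm, upright)
- mug: bystander: red mug, 80 across plus its handle, 90 tall; origin under its middle; to be left where it stands (within 30 mm, upright)
- tree: bystander: green turned wooden fir tree, 72 across, 130 tall; origin under its middle; to be left where it stands (within 30 mm, upright)
- gift: bystander: gift box with red ribbon, 70 x 70 x 60 tall; origin under its middle; to be left where it stands (within 30 mm, upright)

How it is judged (in metres and radians):
On the way, in this order (a step that is already met when the one before it is completed fails the run):
1. the cover's tongue is under the lip while its other end is still raised (x of tongue in the frame of case below -0.092 m and z of tongue in the frame of case between 0.076 and 0.09 m and z of free_edge in the frame of case above 0.092 m), for 0.05 s.
2. the cover lies flat in its recess, tongue under the lip (x of tongue in the frame of case below -0.092 m and z of tongue in the frame of case between 0.076 and 0.09 m and z of free_edge in the frame of case between 0.076 and 0.084 m and angle between panel's own z axis and vertical below 0.025 rad), for 0.2 s.
3. the loop's bar lies over and behind the keeper, lever still open (all of step 2 and x of loop_tip in the frame of panel between 0.04 and 0.0705 m and z of loop_tip in the frame of panel between 0.009 and 0.0185 m and y of loop_tip in the frame of panel between -0.008 and 0.008 m and value of joint lever below 0.9 rad), for 0.1 s.
At the end, for the whole second after the job is handed in: The cover lies flat (within 1.4 degrees, both ends within 4 mm of the ledge height) with its tongue at least 4 mm under the lip, the loop's bar is caught under the keeper's nose (within 10 mm of its seat), the lever is at its shut stop (joint above 2.02), and all is at rest (all of step 2 and x of loop_tip in the frame of panel between 0.04 and 0.0705 m and z of loop_tip in the frame of panel between 0.009 and 0.0185 m and y of loop_tip in the frame of panel between -0.008 and 0.008 m and distance between loop_tip and keeper below 0.01 m and value of joint lever above 2.02 rad and linear speed of panel below 0.02 m/s); the robot touches nothing.
It fails at once if the cover was dropped into its recess (angular speed of panel above 3.5 rad/s and z of tongue in the frame of case below 0.1 m and x of tongue in the frame of case between -0.12 and -0.06 m).
It fails at once if a bystander was shifted more than 30 mm (distance of any of candle, oil_a, oil_b, jar, tin, mug, tree, gift from where it was at the start of the episode above 0.03 m).
It fails at once if a bystander was knocked over (angle between any of candle, oil_a, oil_b, jar, tin, mug, tree, gift's own z axis and vertical above 0.5 rad).
It also fails if it takes over 59 s, if anything falls off the work surface, if the arm or the gripper's body presses on something with over 40 N, if the wrist force passes 120 N, or if a joint passes its speed limit or range.

## Working session

There is one attempt and no reset: what is moved stays moved. The work goes in short steps, Python scripts to look and compute and a tool call to move; the robot and the scene stay as the last step left them, time stands still between calls to the robot, and variables do not carry over. Pictures are saved under pics/ and viewed, at most 10 in all, crops included, and the job is handed in when it is done.

Besides the shell and the picture viewer there is one more tool, called after ">>>" as name(argument=value, ...) on one line, values as JSON. play_rows: Moves the arm, as the interface text tells. Its arguments: {"type":"object","properties":{"commands":{"type":"array"},"jaw":{"type":"number"}},"required":["commands"]}

```bash
mkdir -p pics; ls
python3 - <<'E'
from plant import bot
import cv2,numpy as np
for n in("top","side"):
    c=bot.capture(n); cv2.imwrite(f"pics/{n}0.png",c["pixels"][:,:,::-1]); np.save(f"pics/{n}0.npy",c["pixels"])
    print(n,{k:(np.round(v,4).tolist() if k!="pixels" else 0) for k,v in c.items() })
o=bot.get_obs();print(o)
E
```

```text
pics
top {'pixels': 0, 'fx': 391.0129, 'fy': 391.0129, 'cx': 256.1961, 'cy': 185.5155, 'k1': -0.0118, 'eye': [432.0038, -21.0233, 1361.3732], 'rotation': [-3.0114, 0.0095, -1.5483]}
side {'pixels': 0, 'fx': 456.9751, 'fy': 456.9751, 'cx': 261.0051, 'cy': 198.7049, 'k1': 0.0618, 'eye': [368.4125, 930.9713, 967.2548], 'rotation': [-2.2781, -0.0169, -2.9218]}
{'time': 0.1, 'joint_positions': array([-1.42399386e+00,  3.42599358e-01,  1.52488942e+00, -2.81588736e-05,
        1.27539394e+00, -1.45997436e-01]), 'dq': array([ 2.60559161e-05, -2.68164790e-03, -1.34268137e-03,  9.45497318e-05,
        2.19155054e-03,  7.49754851e-04]), 'tau': array([ 3.09971118e-03, -4.32003522e+01, -2.44695210e+01,  7.21084583e-02,
        5.26239944e-02, -4.97244434e-05]), 'tool_pos': array([ 151.50114494, -502.33532476,  251.15349763]), 'tcp_rot': array([-3.14031240e+00, -1.61035496e-04,  2.92808011e-01]), 'contact_force': array([ 0.04328705,  0.86349723, -0.14180439]), 'moment': array([-0.00712268,  0.0500416 ,  0.02555718]), 'finger_force': 0.0, 'grip_width': 91.61787544417705}
```

View pics/top0.png

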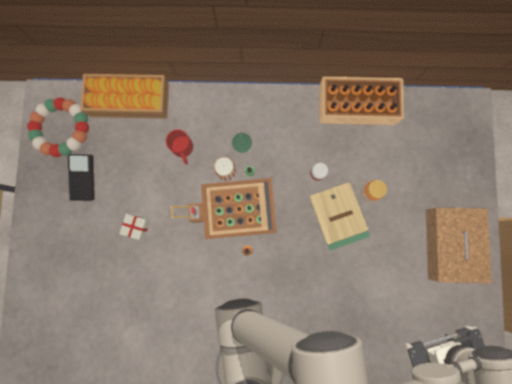

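View pics/side0.png

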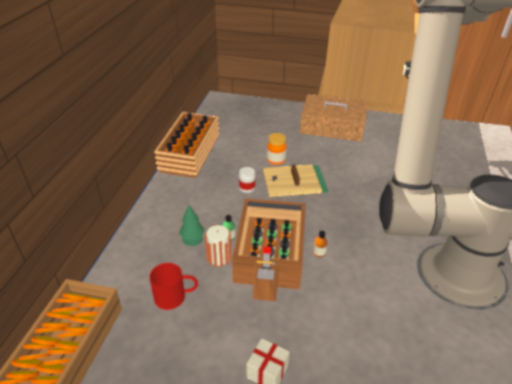

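The top view shows the case at about (237,208) with its latch to the left (+y world). The cover is at (340,215) with the green tongue towards the robot at (348,240), and the jar stands close by at (376,190). The side view agrees. Next I measure.

```bash
cat > h.py <<'E'
import numpy as np,cv2
from scipy.spatial.transform import Rotation as Ro
from plant import bot
def K(c): return np.array([[c["fx"],0,c["cx"]],[0,c["fy"],c["cy"]],[0,0,1.]])
def D(c):  # OpenCV: drawn = ray*(1+k1 r^2)
    return np.array([c["k1"],0,0,0,0.])
def Rm(c):
    r=np.array(c["rotation"],float); return r if r.shape==(3,3) else Ro.from_euler("xyz",r).as_matrix()
def cast(c,px,z):
    u=cv2.undistortPoints(np.array(px,float).reshape(-1,1,2),K(c),D(c)).reshape(-1,2)
    d=np.c_[u,np.ones(len(u))]@Rm(c).T; e=np.array(c["eye"])
    return (e+d*((z-e[2])/d[:,2])[:,None])
def proj(c,P):
    R=Rm(c); P=np.array(P,float).reshape(-1,3)
    rv=cv2.Rodrigues(R.T)[0]; t=-R.T@np.array(c["eye"])
    return cv2.projectPoints(P,rv,t,K(c),D(c))[0].reshape(-1,2)
def snap(n,f,box=None,s=1):
    c=bot.capture(n); im=c["pixels"][:,:,::-1]
    if f:
        if box: im=im[box[1]:box[3],box[0]:box[2]]
        cv2.imwrite(f"pics/{f}.png",cv2.resize(np.ascontiguousarray(im),None,fx=s,fy=s,interpolation=cv2.INTER_CUBIC))
    return c
E
python3 - <<'E'
from h import *
c=snap("top","top1",(165,125,405,265),3.3)
hsv=cv2.cvtColor(c["pixels"],cv2.COLOR_RGB2HSV)
for p in [(330,205),(348,240),(341,215),(206,215),(238,182),(272,210),(268,210),(376,190),(320,171)]:print(p,hsv[p[1],p[0]],end=" ")
def comp(m,box):
    k=np.zeros_like(m);x0,y0,x1,y1=box;k[y0:y1,x0:x1]=m[y0:y1,x0:x1]
    cs=cv2.findContours(k,cv2.RETR_EXTERNAL,cv2.CHAIN_APPROX_NONE)[0];return max(cs,key=cv2.contourArea)
B=(300,175,372,252)
y=comp(cv2.inRange(hsv,(15,40,120),(32,255,255)),B); r=cv2.minAreaRect(y); print("\nyellow",r)
pts=cast(c,cv2.boxPoints(r),10);print(pts.round(0)); print("mid",pts.mean(0).round(1))
g=comp(cv2.inRange(hsv,(50,60,30),(95,255,255)),B); print("green",cv2.minAreaRect(g),cast(c,[cv2.minAreaRect(g)[0]],5).round(1))
d=comp(cv2.inRange(hsv,(0,0,0),(180,255,95)),(322,200,362,230)); r=cv2.minAreaRect(d);print("rib",r,cast(c,[r[0]],35).round(1))
o=comp(cv2.inRange(hsv,(8,120,120),(28,255,255)),(362,176,392,204)); r=cv2.minEnclosingCircle(o);print("jar",r,cast(c,[r[0]],90).round(1))
E
```

```text
(330, 205) [ 20  85 206] (348, 240) [ 67  68 139] (341, 215) [ 13 115 118] (206, 215) [ 13 125 159] (238, 182) [ 12 124 156] (272, 210) [ 13 123 159] (268, 210) [  0  17 103] (376, 190) [ 20 128 201] (320, 171) [ 23  15 206] 
yellow ((338.1538391113281, 212.23077392578125), (53.14114761352539, 46.4144172668457), 70.34617614746094)
[[ 579. -182.   10.]
 [ 637. -334.   10.]
 [ 465. -394.   10.]
 [ 409. -244.   10.]]
mid [ 522.4 -288.9   10. ]
green ((348.2940979003906, 240.32351684570312), (4.170571327209473, 40.15856170654297), 70.34617614746094) [[ 426.4 -324.3    5. ]]Traceback (most recent call last):
  File "<stdin>", line 12, in <module>
  File "<stdin>", line 7, in comp
ValueError: max() iterable argument is empty
```

View pics/top1.png

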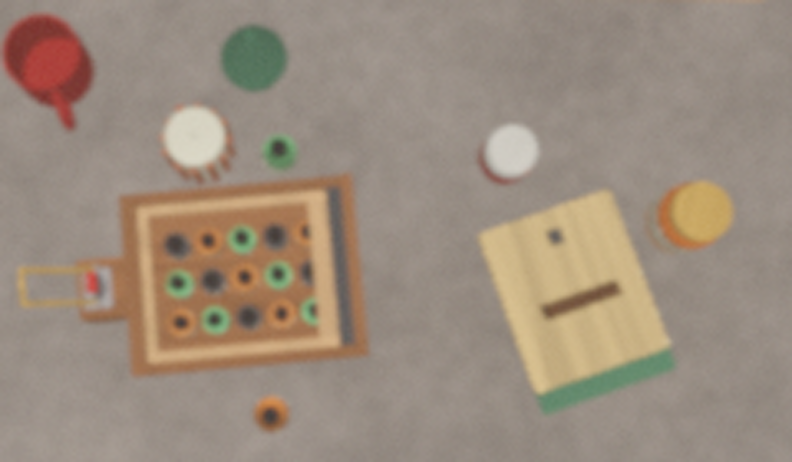

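The crop shows the cover corners at (478,236), (608,191), (670,345) and (540,395), and the rib from (543,312) to (620,289). The case rim is at (120,197), (350,176), (368,353) and (134,375). The jar cap is at (702,212).

Run:
```python
from h import *
c=bot.capture("top"); s=bot.capture("side")
f=lambda P,z:cast(c,(np.array(P)+.5)/3.3-.5+[165,125],z)[:,:2]
Y=f([(478,236),(608,191),(670,345),(540,395)],10); R=f([(543,312),(620,289)],41); G=f([(675,365),(545,413)],5)
print("panel",Y.round(),"rib",R.round(),R.mean(0).round(1),"G",G.round(), np.linalg.norm(Y[0]-Y[1]),np.linalg.norm(R[0]-R[1]))
fr=Y[:2].mean(0); tg=Y[2:].mean(0); d=fr-tg; print("panel x dir",np.degrees(np.arctan2(d[1],d[0])),"ylines",[np.degrees(np.arctan2(*(a-b)[::-1])) for a,b in((Y[0],Y[1]),(Y[3],Y[2]),(R[0],R[1]))])
print("origin est: rib",R.mean(0).round(1)," corners",((fr*76+tg*100)/176).round(1))
L=f([(120,197),(134,375)],90); H=f([(350,176),(368,353)],98)
d=L.mean(0)-H.mean(0); print("case",L.round(),H.round(),"xdir",np.degrees(np.arctan2(d[1],d[0])),np.linalg.norm(d),"yl",[np.degrees(np.arctan2(*(a[0]-a[1])[::-1])) for a in(L,H)],"centre",(L.mean(0)+H.mean(0))/2)
lip=f([(336,188),(348,344)],98);print("lip",lip.round(),lip.mean(0))
print("lever tip",f([(94,284)],155),"loopbar",f([(22,286)],187))
for n,p,z in[("jar",(702,212),95),("tin",(512,151),70),("candle",(195,137),100),("oilb",(279,149),85),("oila",(270,413),85),("tree",(254,58),50),("mug",(52,62),90)]:print(n,f([p],z).round())
S=s["pixels"]; cv2.imwrite("pics/side1.png",cv2.resize(S[180:310,200:340,::-1],None,fx=4.4,fy=4.4,interpolation=cv2.INTER_CUBIC))
```

```text
panel [[ 575. -190.]
 [ 626. -327.]
 [ 466. -390.]
 [ 411. -255.]] rib [[ 496. -253.]
 [ 521. -331.]] [ 508.1 -291.9] G [[ 445. -396.]
 [ 393. -261.]] 145.95875774212328 82.51262381444214
panel x dir 21.5461634391615 ylines [np.float64(110.31814044027217), np.float64(111.93928413374204), np.float64(107.73726943243885)]
origin est: rib [ 508.1 -291.9]  corners [ 508.5 -294.7]
case [[598. 176.]
 [423. 155.]] [[623. -52.]
 [449. -73.]] xdir 96.39753281735297 229.60434979667681 yl [np.float64(6.786394642145004), np.float64(6.760731836725868)] centre [523.30653519  51.6911199 ]
lip [[611. -38.]
 [458. -53.]] [534.09014204 -45.79047195]
lever tip [[506.94978501 187.16907507]] loopbar [[501.67726038 247.40290166]]
jar [[ 595. -400.]]
tin [[ 656. -216.]]
candle [[659. 103.]]
oilb [[651.  19.]]
oila [[389.  22.]]
tree [[752.  49.]]
mug [[734. 251.]]
```

View pics/side1.png

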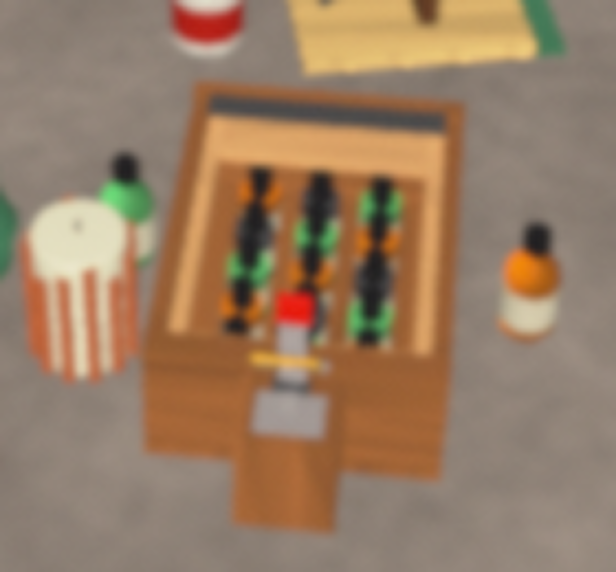

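The case origin is about (523,51) with its +x at 96.5°. The cover is at about (508,-293) with its +x at 21.3°. The tool can't tilt, so I'll pinch the rib lengthwise across its 80 mm. That lets the cover pivot in the grip.

>>> play_rows(commands=[{"x":0.03,"y":-0.007,"z":0,"twist":-0.2},{"x":0.08,"y":-0.02,"z":0,"twist":-0.5},{"x":0.125,"y":-0.031,"z":0.0,"twist":-1},{"x":0.17,"y":-0.043,"z":0.0,"twist":-1},{"x":0.215,"y":-0.054,"z":0.0,"twist":-1.5},{"x":0.26,"y":-0.065,"z":0.0,"twist":-2},{"x":0.305,"y":-0.076,"z":0.0,"twist":-2},{"x":0.345,"y":-0.086,"z":0.0,"twist":-2}], jaw=0)

```text
time: 1.05
tool_pos: [458.8, -319.2, 251.7]
tcp_rot: [3.142, -0.0, 0.328]
contact_force: [0.6, -0.5, 0.6]
grip_width: 91.8
finger_force: 0.0
```

```bash
cat >> h.py <<'E'
def go(target,yaw=None):
    "shift in tool axes (mm) and twist (deg) from the present pose to a world TCP target"
    o=bot.get_obs(); R=Ro.from_euler("xyz",o["tcp_rot"]).as_matrix()
    d=R.T@(np.array(target)-o["tool_pos"]); y0=np.degrees(o["tcp_rot"][2])
    print("t",round(o["time"],2),"tcp",o["tool_pos"].round(1),"rot",np.degrees(o["tcp_rot"]).round(1),"F",o["contact_force"].round(1),"w",round(o["grip_width"],1),"ff",round(o["finger_force"],1))
    print("shift",d.round(1),"twist",None if yaw is None else round(y0-yaw,1))
E
python3 -c "
from h import *
go([505.3,-291.2,80],18.8)"
```

```text
t 1.05 tcp [ 458.8 -319.2  251.7] rot [180.   -0.   18.8] F [ 0.6 -0.5  0.6] w 91.8 ff 0.0
shift [ 53.1 -11.6 171.7] twist 0.0
```

>>> play_rows(commands=[{"x":0.03,"y":-0.006,"z":0,"twist":0},{"x":0.053,"y":-0.0116,"z":0.0,"twist":0},{"x":0.0531,"y":-0.0116,"z":0.03,"twist":0},{"x":0.0531,"y":-0.0116,"z":0.07,"twist":0},{"x":0.0531,"y":-0.0116,"z":0.11,"twist":0},{"x":0.0531,"y":-0.0116,"z":0.15,"twist":0},{"x":0.0531,"y":-0.0116,"z":0.172,"twist":0},{"x":0.0531,"y":-0.0116,"z":0.172,"twist":0}])

```text
time: 1.85
tool_pos: [501.7, -291.3, 76.2]
tcp_rot: [-3.135, 0.004, 0.328]
contact_force: [-0.7, 0.4, 0.0]
grip_width: 91.7
finger_force: 0.0
```

```bash
python3 -c "
from h import *
go([505.3,-291.2,41],18.8)
c=snap('side','side2',(220,110,360,220),4.5)"
```

```text
t 1.85 tcp [ 501.7 -291.3   76.2] rot [-179.6    0.2   18.8] F [-0.7  0.4  0. ] w 91.7 ff 0.0
shift [ 3.6  1.3 35.1] twist -0.0
```

View pics/side2.png

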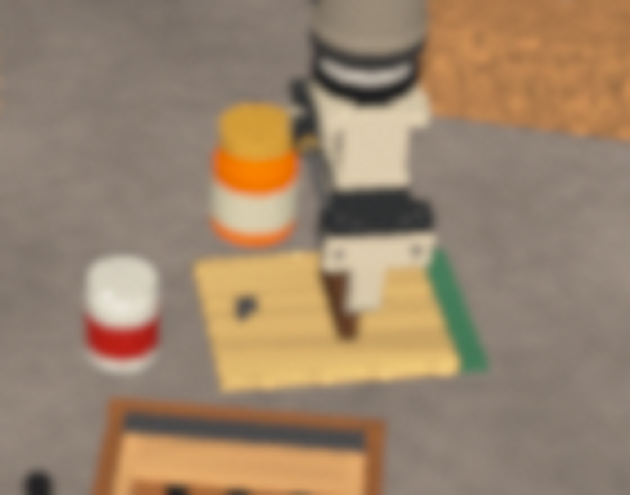

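The side view shows the near finger tip at (365,308) and the rib's near bottom end at about (347,338). I'll check that against the estimate.

```bash
python3 -c "
from h import *
c=bot.capture('side')
q=lambda P,z:cast(c,(np.array(P)+.5)/4.5-.5+[220,110],z).round(1)
print(q([(347,338)],10),q([(347,338),(196,265),(223,390),(462,374),(488,369)],10)[1:])
print(q([(365,308)],51))
go([505.3,-291.2,41],18.8)"
```

```text
[[ 496.3 -264.3   10. ]] [[ 624.9 -325.9   10. ]
 [ 573.7 -183.7   10. ]
 [ 408.  -242.8   10. ]
 [ 390.1 -253.    10. ]]
[[ 483.7 -250.6   51. ]]
t 1.95 tcp [ 503.9 -292.9   80.2] rot [180.   -0.   18.8] F [ 0.5 -0.3  0.3] w 92.0 ff 0.0
shift [ 1.9 -1.2 39.2] twist -0.0
```

>>> play_rows(commands=[{"x":0.002,"y":-0.001,"z":0.008,"twist":0},{"x":0.002,"y":-0.001,"z":0.016,"twist":0},{"x":0.002,"y":-0.001,"z":0.022,"twist":0},{"x":0.002,"y":-0.001,"z":0.028,"twist":0},{"x":0.002,"y":-0.001,"z":0.033,"twist":0},{"x":0.002,"y":-0.001,"z":0.037,"twist":0},{"x":0.002,"y":-0.001,"z":0.039,"twist":0},{"x":0.002,"y":-0.001,"z":0.039,"twist":0}])

```text
time: 2.75
tool_pos: [505.1, -291.1, 40.4]
tcp_rot: [-3.141, 0.0, 0.328]
contact_force: [-0.2, -1.7, -0.3]
grip_width: 92.1
finger_force: 0.7
```

>>> play_rows(commands=[{"x":0,"y":0,"z":0,"twist":0},{"x":0,"y":0,"z":0,"twist":0},{"x":0,"y":0,"z":0,"twist":0},{"x":0,"y":0,"z":0,"twist":0},{"x":0,"y":0,"z":0,"twist":0},{"x":0,"y":0,"z":0,"twist":0},{"x":0,"y":0,"z":0,"twist":0},{"x":0,"y":0,"z":0,"twist":0}], jaw=1)

```text
time: 3.55
tool_pos: [505.0, -290.9, 40.6]
tcp_rot: [-3.141, 0.0, 0.328]
contact_force: [0.4, -0.8, -3.2]
grip_width: 80.0
finger_force: 30.0
```

>>> play_rows(commands=[{"x":0,"y":0,"z":-0.01,"twist":0},{"x":0,"y":0,"z":-0.03,"twist":0},{"x":0,"y":0,"z":-0.06,"twist":0},{"x":0,"y":0,"z":-0.09,"twist":0},{"x":0,"y":0,"z":-0.12,"twist":0},{"x":0.005,"y":-0.01,"z":-0.135,"twist":-5},{"x":0.013,"y":-0.028,"z":-0.14,"twist":-12},{"x":0.022,"y":-0.048,"z":-0.14,"twist":-19}])

```text
time: 4.35
tool_pos: [511.0, -238.7, 182.7]
tcp_rot: [3.138, -0.001, 0.663]
contact_force: [-0.5, 0.9, -3.5]
grip_width: 80.0
finger_force: 30.0
```

```bash
python3 -c "
from h import *
go([520.4,-145.4,180],96.5)"
```

```text
t 4.35 tcp [ 511.  -238.7  182.7] rot [ 1.798e+02 -1.000e-01  3.800e+01] F [-0.5  0.9 -3.5] w 80.0 ff 30.0
shift [ 64.9 -67.7   2.6] twist -58.5
```

>>> play_rows(commands=[{"x":0.01,"y":-0.01,"z":0,"twist":-7},{"x":0.02,"y":-0.021,"z":0,"twist":-15},{"x":0.03,"y":-0.031,"z":0,"twist":-23},{"x":0.04,"y":-0.042,"z":0,"twist":-31},{"x":0.05,"y":-0.052,"z":0,"twist":-39},{"x":0.06,"y":-0.062,"z":0,"twist":-47},{"x":0.065,"y":-0.068,"z":0,"twist":-54},{"x":0.065,"y":-0.068,"z":0.0,"twist":-58.5}])

```text
time: 5.15
tool_pos: [520.3, -143.8, 181.5]
tcp_rot: [3.141, 0.0, 1.686]
contact_force: [0.4, -0.2, -3.3]
grip_width: 80.3
finger_force: 30.0
```

```bash
python3 -c "
from h import *
snap('top','top3',(165,125,405,265),3.3)
go([520.4,-145.4,145],96.5)"
```

```text
t 5.2 tcp [ 520.3 -144.4  181.4] rot [180.    0.   96.8] F [-0.   0.5 -2.2] w 79.8 ff 30.0
shift [-1.  -0.1 36.4] twist 0.3
```

View pics/top3.png

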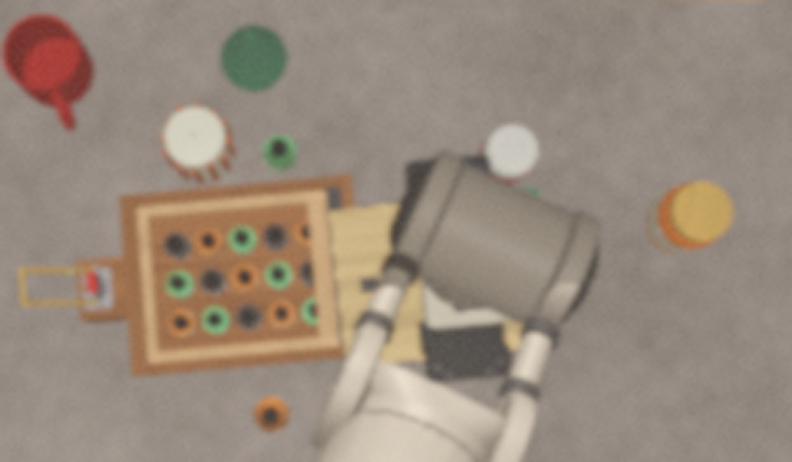

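The free edge runs from (330,210) to (343,362) in the crop. It is parallel to the lip within about half a degree and sits over the lip wall. Now I lower the cover onto that wall to tilt it.

>>> play_rows(commands=[{"x":-0.001,"y":0,"z":0.015,"twist":0.2},{"x":-0.001,"y":0,"z":0.03,"twist":0.3},{"x":-0.001,"y":0,"z":0.036,"twist":0.3},{"x":-0.001,"y":0,"z":0.041,"twist":0.3},{"x":-0.001,"y":0,"z":0.046,"twist":0.3},{"x":-0.001,"y":0,"z":0.05,"twist":0.3},{"x":-0.001,"y":0,"z":0.052,"twist":0.3},{"x":-0.001,"y":0,"z":0.052,"twist":0.3}])

```text
time: 6.0
tool_pos: [520.9, -146.5, 129.2]
tcp_rot: [3.14, 0.001, 1.675]
contact_force: [0.6, -3.7, 2.7]
grip_width: 79.9
finger_force: 30.0
```

>>> play_rows(commands=[{"x":0,"y":0,"z":0.003,"twist":0},{"x":0,"y":0,"z":0.006,"twist":0},{"x":0,"y":0,"z":0.009,"twist":0},{"x":0,"y":0,"z":0.012,"twist":0},{"x":0,"y":0,"z":0.014,"twist":0},{"x":0,"y":0,"z":0.016,"twist":0},{"x":0,"y":0,"z":0.017,"twist":0},{"x":0,"y":0,"z":0.017,"twist":0}])

```text
time: 6.8
tool_pos: [520.6, -146.5, 111.6]
tcp_rot: [3.141, 0.001, 1.675]
contact_force: [0.4, -5.9, 2.6]
grip_width: 79.8
finger_force: 30.0
```

```bash
python3 -c "
from h import *
snap('side','side4',(200,120,380,260),4)
go([520.4,-145.4,175],96.5)"
```

```text
t 6.85 tcp [ 520.6 -146.5  111.6] rot [1.8e+02 1.0e-01 9.6e+01] F [-0.  -5.6  0.9] w 80.0 ff 30.0
shift [  1.   -0.1 -63.4] twist -0.5
```

View pics/side4.png

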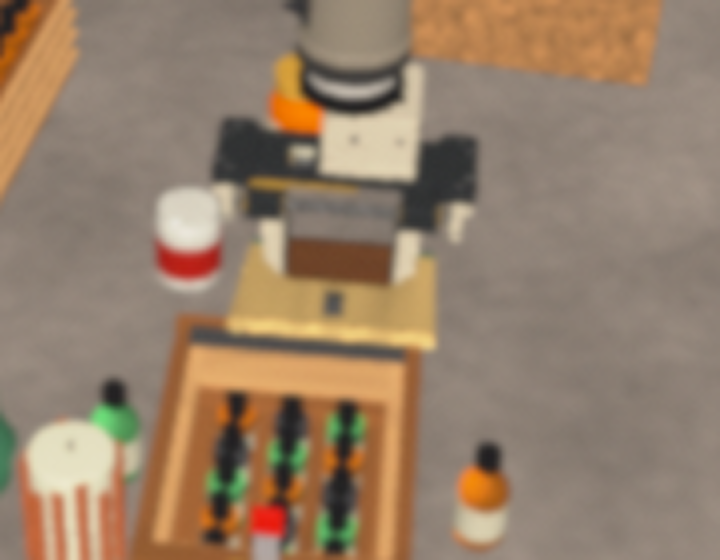

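The cover pivots in the grip as planned: its free edge rests on the lip wall from (230,330) to (436,348), with small forces. Now I lift and carry it over the case.

>>> play_rows(commands=[{"x":0,"y":0,"z":-0.008,"twist":0},{"x":0,"y":0,"z":-0.025,"twist":-0.2},{"x":0,"y":0.0,"z":-0.045,"twist":-0.5},{"x":0.0,"y":0.0,"z":-0.065,"twist":-0.5},{"x":0.005,"y":0.001,"z":-0.08,"twist":-0.5},{"x":0.02,"y":0.003,"z":-0.088,"twist":-0.5},{"x":0.04,"y":0.005,"z":-0.09,"twist":-0.5},{"x":0.065,"y":0.008,"z":-0.09,"twist":-0.5}])

```text
time: 7.65
tool_pos: [521.0, -78.9, 201.4]
tcp_rot: [-3.141, -0.001, 1.683]
contact_force: [0.8, -0.5, -3.9]
grip_width: 79.6
finger_force: 30.0
```

>>> play_rows(commands=[{"x":0.025,"y":0.003,"z":0,"twist":0},{"x":0.05,"y":0.006,"z":0,"twist":0},{"x":0.075,"y":0.009,"z":0,"twist":0},{"x":0.1,"y":0.012,"z":0,"twist":0},{"x":0.118,"y":0.014,"z":0,"twist":0},{"x":0.128,"y":0.015,"z":0,"twist":0},{"x":0.133,"y":0.0155,"z":0,"twist":0},{"x":0.133,"y":0.0155,"z":0,"twist":0}])

```text
time: 8.45
tool_pos: [521.6, 53.9, 201.4]
tcp_rot: [-3.141, -0.0, 1.685]
contact_force: [0.0, -0.4, -3.0]
grip_width: 80.0
finger_force: 30.0
```

```bash
python3 -c "
from h import *
go([523,53.7,200],96.5)
c=snap('side','side5',(180,110,340,290),3.3)
q=cast(c,(np.array([(195,82),(465,102)])+.5)/4.4-.5+[200,180],98); print('lip end corners side',q.round(1),q.mean(0))
"
```

```text
t 8.45 tcp [521.6  53.9 201.4] rot [-180.    -0.    96.5] F [ 0.  -0.4 -3. ] w 80.0 ff 30.0
shift [-0.4  1.3  1.4] twist 0.0
lip end corners side [[624.9 -54.9  98. ]
 [446.9 -77.4  98. ]] [535.87146997 -66.16538357  98.        ]
```

View pics/side5.png

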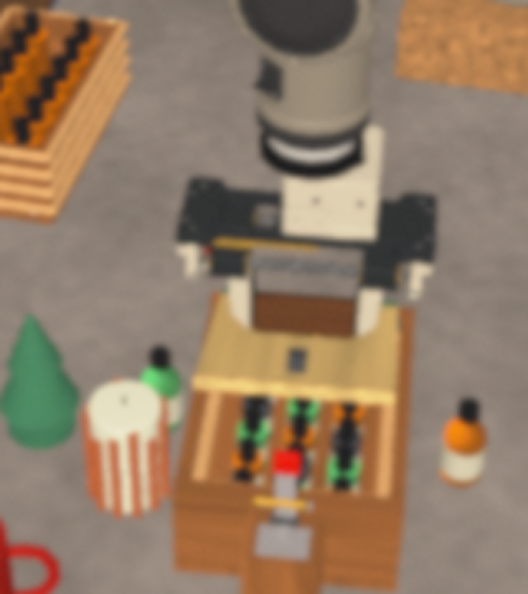

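The cover hangs tilted over the case, its free edge's lower line running from (193,388) to (400,400) in the crop. I'll work out the tilt and the tongue position from that.

```bash
cat >> h.py <<'E'
C=np.array([523.3,51.2]); cx=np.array([-.113,.9936]); cy=np.array([-.9936,-.113])
def case(p): d=np.array(p)[:2]-C; return np.r_[d@cx,d@cy]
E
python3 -c "
from h import *
c=bot.capture('side'); t=bot.capture('top')
m=(np.array([(297,395)])+.5)/3.3-.5+[180,110]; print('seen',m)
p=np.array([521.6,53.9,195.4])
for T in (.2,.25,.3,.35,.4):
    a=102*np.cos(T)+34.6*np.sin(T); z=102*np.sin(T)-34.6*np.cos(T)
    P=np.r_[p[:2]+a*cx,p[2]+z]; print(T,proj(c,P).round(1))
    # tongue in case frame
    b=-98*np.cos(T)+34.6*np.sin(T); print('  tongue rel',round(b,1),round(-98*np.sin(T)-34.6*np.cos(T),1), proj(c,P))
print('tcp case',case(p))
"
```

```text
seen [[269.65151515 229.34848485]]
0.2 [[268.1 235.3]]
  tongue rel -89.2 -53.4 [[268.07354424 235.29113509]]
0.25 [[268.1 233.9]]
  tongue rel -86.4 -57.8 [[268.1115859  233.87722389]]
0.3 [[268.2 232.4]]
  tongue rel -83.4 -62.0 [[268.16068028 232.36893979]]
0.35 [[268.2 230.8]]
  tongue rel -80.2 -66.1 [[268.22079071 230.76993485]]
0.4 [[268.3 229.1]]
  tongue rel -76.8 -70.0 [[268.29183944 229.08426026]]
tcp case [2.87482 1.38402]
```

>>> play_rows(commands=[{"x":0,"y":0.001,"z":0.008,"twist":0},{"x":0,"y":0.001,"z":0.018,"twist":0},{"x":0,"y":0.001,"z":0.028,"twist":0},{"x":0,"y":0.001,"z":0.036,"twist":0},{"x":0,"y":0.001,"z":0.042,"twist":0},{"x":0,"y":0.001,"z":0.046,"twist":0},{"x":0,"y":0.001,"z":0.049,"twist":0},{"x":0,"y":0.001,"z":0.051,"twist":0}])

```text
time: 9.4
tool_pos: [523.1, 53.9, 151.0]
tcp_rot: [3.141, -0.0, 1.684]
contact_force: [-1.9, 2.6, 2.8]
grip_width: 79.7
finger_force: 30.0
```

```bash
python3 -c "
from h import *
go([522.7,53.9,150],96.5)
o=bot.get_obs(); print(o['moment'])"
```

```text
t 9.4 tcp [523.1  53.9 151. ] rot [180.   -0.   96.5] F [-1.9  2.6  2.8] w 79.7 ff 30.0
shift [ 0.1 -0.4  1. ] twist -0.0
[ 0.22239404  0.19676498 -0.05527678]
```

>>> play_rows(commands=[{"x":-0.002,"y":0,"z":0,"twist":0},{"x":-0.004,"y":0,"z":0,"twist":0},{"x":-0.006,"y":0,"z":0,"twist":0},{"x":-0.009,"y":0,"z":0,"twist":0},{"x":-0.012,"y":0,"z":0,"twist":0},{"x":-0.014,"y":0,"z":0,"twist":0},{"x":-0.016,"y":0,"z":0,"twist":0},{"x":-0.016,"y":0,"z":0,"twist":0}])

```text
time: 10.2
tool_pos: [524.9, 37.3, 150.8]
tcp_rot: [3.141, 0.0, 1.684]
contact_force: [-0.2, 0.9, 0.7]
grip_width: 79.5
finger_force: 30.0
```

>>> play_rows(commands=[{"x":-0.001,"y":0,"z":0,"twist":0},{"x":-0.002,"y":0,"z":0,"twist":0},{"x":-0.003,"y":0,"z":0,"twist":0},{"x":-0.004,"y":0,"z":0,"twist":0},{"x":-0.005,"y":0,"z":0,"twist":0},{"x":-0.006,"y":0,"z":0,"twist":0},{"x":-0.006,"y":0,"z":0,"twist":0},{"x":-0.006,"y":0,"z":0,"twist":0}])

```text
time: 11.0
tool_pos: [525.5, 31.5, 150.7]
tcp_rot: [3.141, 0.0, 1.684]
contact_force: [-0.0, 2.7, 3.6]
grip_width: 79.6
finger_force: 30.0
```

```bash
python3 -c "
from h import *
go([522.7,53.9,150],96.5)
o=bot.get_obs(); print(o['moment'],case(o['tool_pos']))
c=snap('side','side6',(200,120,340,260),4)
snap('top','top6',(165,125,405,265),3.3)"
```

```text
t 11.0 tcp [525.5  31.5 150.7] rot [180.    0.   96.5] F [-0.   2.7  3.6] w 79.6 ff 30.0
shift [22.6 -0.3  0.7] twist -0.0
[ 0.11187224 -0.22251721  0.00589425] [-19.82145851   0.03111325]
```

View pics/side6.png

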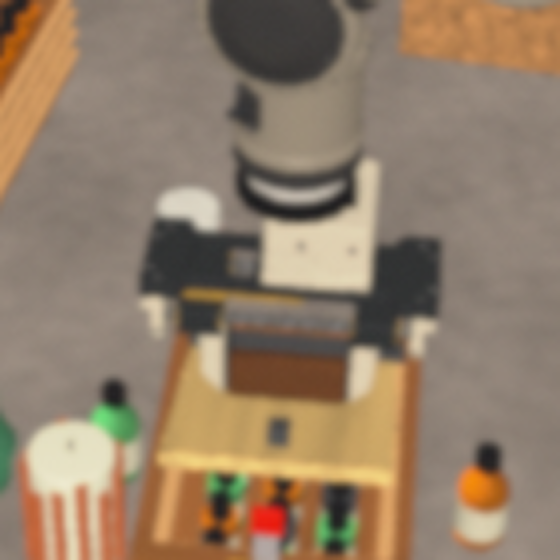

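The side view shows the cover between the cheeks, its free edge raised from (157,465) to (392,482), and the tongue end hidden at the lip. I'll estimate the tilt again.

```bash
python3 -c "
from h import *
c=bot.capture('side')
p=np.array([525.5,31.5,144.7])
for T in (.25,.3,.35,.4):
    a=102*np.cos(T)+34.6*np.sin(T); z=102*np.sin(T)-34.6*np.cos(T)
    P=np.r_[p[:2]+a*cx,p[2]+z]; print(T,proj(c,P).round(1),'tongue x',-19.8-98*np.cos(T)+34.6*np.sin(T),'z',144.7-98*np.sin(T)-34.6*np.cos(T),'seen 268.6 238.1')
"
```

```text
0.25 [[267.9 241.8]] tongue x -106.19324033743668 z 86.93004220186843 seen 268.6 238.1
0.3 [[267.9 240.4]] tongue x -103.19797678382703 z 82.68437722344274 seen 268.6 238.1
0.35 [[268.  238.9]] tongue x -99.99426172108451 z 78.59371900484645 seen 268.6 238.1
0.4 [[268.1 237.3]] tongue x -96.59010276840343 z 74.66829206125242 seen 268.6 238.1
```

Tilt is about 0.33 and the tongue is at about x -100, z 80, so it is under the lip. Now I rotate the cover down along the arc.

>>> play_rows(commands=[{"x":0.001,"y":0,"z":0.0015,"twist":0},{"x":0.003,"y":0,"z":0.004,"twist":0},{"x":0.0045,"y":0,"z":0.0065,"twist":0},{"x":0.0065,"y":0,"z":0.0093,"twist":0},{"x":0.008,"y":0,"z":0.012,"twist":0},{"x":0.0097,"y":0,"z":0.0147,"twist":0},{"x":0.011,"y":0,"z":0.0175,"twist":0},{"x":0.0118,"y":0,"z":0.019,"twist":0}])

```text
time: 11.95
tool_pos: [523.9, 43.3, 131.2]
tcp_rot: [-3.141, 0.0, 1.684]
contact_force: [0.2, -1.7, -0.4]
grip_width: 80.1
finger_force: 30.0
```

```bash
python3 -c "
from h import *
go([522.7,53.9,120.6],96.5)
o=bot.get_obs(); print(o['moment'],case(o['tool_pos']))"
```

```text
t 11.95 tcp [523.9  43.3 131.2] rot [-180.     0.    96.5] F [ 0.2 -1.7 -0.4] w 80.1 ff 30.0
shift [10.6  0.  10.6] twist -0.0
[-6.78042945e-01 -2.48478547e-01  1.47038877e-04] [-7.87863308  0.29731323]
```

>>> play_rows(commands=[{"x":0.0008,"y":0,"z":0.0015,"twist":0},{"x":0.0016,"y":0,"z":0.0033,"twist":0},{"x":0.0023,"y":0,"z":0.005,"twist":0},{"x":0.003,"y":0,"z":0.0068,"twist":0},{"x":0.0037,"y":0,"z":0.0085,"twist":0},{"x":0.0043,"y":0,"z":0.01,"twist":0},{"x":0.0046,"y":0,"z":0.011,"twist":0},{"x":0.0046,"y":0,"z":0.0115,"twist":0}])

```text
time: 12.75
tool_pos: [523.5, 48.1, 120.1]
tcp_rot: [-3.141, -0.0, 1.684]
contact_force: [0.0, -0.0, 0.4]
grip_width: 79.8
finger_force: 30.0
```

```bash
python3 -c "
from h import *
go([522.7,53.9,120.6],96.5)
o=bot.get_obs(); print(o['moment'],case(o['tool_pos']))
c=snap('side','side7',(200,120,340,260),4)"
```

```text
t 12.75 tcp [523.5  48.1 120.1] rot [-180.    -0.    96.5] F [ 0.  -0.   0.4] w 79.8 ff 30.0
shift [ 5.8 -0.2 -0.5] twist -0.0
[-0.4072589  -0.01439915  0.08405781] [-3.07860465  0.10978435]
```

View pics/side7.png

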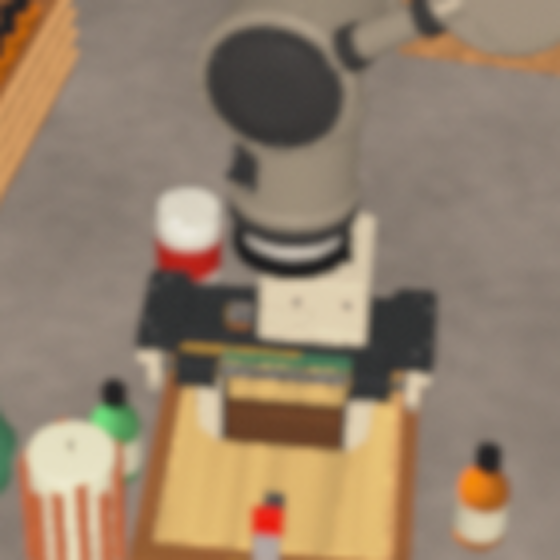

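The side view shows the cover lying level inside the cheeks, with half of the green tongue (310,360) visible in front of the lip. I press it lightly to seat it.

>>> play_rows(commands=[{"x":0.0,"y":0,"z":0.0005,"twist":0},{"x":0.0,"y":0,"z":0.001,"twist":0},{"x":0.0,"y":0,"z":0.0015,"twist":0},{"x":0.0,"y":0,"z":0.002,"twist":0},{"x":0.0,"y":0,"z":0.0025,"twist":0},{"x":0.0,"y":0,"z":0.003,"twist":0},{"x":0.0,"y":0,"z":0.003,"twist":0},{"x":0.0,"y":0,"z":0.003,"twist":0}])

```text
time: 13.6
tool_pos: [523.5, 48.2, 119.9]
tcp_rot: [3.14, 0.0, 1.684]
contact_force: [-7.2, 0.4, 23.8]
grip_width: 79.4
finger_force: 30.0
```

>>> play_rows(commands=[{"x":0.0,"y":0,"z":-0.001,"twist":0},{"x":0.0,"y":0,"z":-0.002,"twist":0},{"x":0.0,"y":0,"z":-0.002,"twist":0},{"x":0.0,"y":0,"z":-0.002,"twist":0},{"x":0.0,"y":0,"z":-0.002,"twist":0},{"x":0.0,"y":0,"z":-0.002,"twist":0},{"x":0.0,"y":0,"z":-0.002,"twist":0},{"x":0.0,"y":0,"z":-0.002,"twist":0}])

```text
time: 14.4
tool_pos: [523.6, 48.2, 119.9]
tcp_rot: [3.141, -0.0, 1.684]
contact_force: [-3.2, 0.2, 8.7]
grip_width: 79.9
finger_force: 30.0
```

>>> play_rows(commands=[{"x":0.0,"y":0,"z":0,"twist":0},{"x":0.0,"y":0,"z":0,"twist":0},{"x":0.0,"y":0,"z":0,"twist":0},{"x":0.0,"y":0,"z":0,"twist":0},{"x":0.0,"y":0,"z":-0.02,"twist":0},{"x":0.0,"y":0,"z":-0.06,"twist":0},{"x":0.0,"y":0,"z":-0.1,"twist":0},{"x":0.0,"y":0,"z":-0.14,"twist":0}], jaw=0)

```text
time: 15.2
tool_pos: [523.3, 48.0, 260.5]
tcp_rot: [-3.141, -0.0, 1.684]
contact_force: [0.2, -0.2, -0.3]
grip_width: 91.9
finger_force: 0.0
```

>>> play_rows(commands=[{"x":0.015,"y":0,"z":0,"twist":0},{"x":0.05,"y":0,"z":0,"twist":0},{"x":0.09,"y":0,"z":0,"twist":0},{"x":0.13,"y":0,"z":0,"twist":0},{"x":0.17,"y":0,"z":0,"twist":0},{"x":0.205,"y":0,"z":0,"twist":0},{"x":0.225,"y":0,"z":0.0,"twist":0},{"x":0.23,"y":0,"z":0.0,"twist":0}], jaw=1)

```text
time: 16.0
tool_pos: [496.6, 278.7, 258.0]
tcp_rot: [-3.14, -0.0, 1.687]
contact_force: [-0.5, -1.0, -0.4]
grip_width: 32.2
finger_force: 0.0
```

```bash
python3 -c "
from h import *
go([497.5,277,197],96.5)
o=bot.get_obs(); print(case(o['tool_pos']))
c=bot.capture('top'); h=cv2.cvtColor(c['pixels'],cv2.COLOR_RGB2HSV)
m=cv2.inRange(h,(0,170,120),(6,255,255))|cv2.inRange(h,(174,170,120),(180,255,255)); m[:,:182]=0;m[:,215:]=0;m[:195]=0;m[230:]=0
P=cv2.findNonZero(m); print(None if P is None else (len(P),P.mean(0), case(cast(c,P.mean(0),157)[0])))
g=cv2.inRange(h,(15,80,120),(30,255,255)); g[:,:150]=0; g[:,215:]=0; g[:195]=0; g[230:]=0
P=cv2.findNonZero(g); print(P.reshape(-1,2).tolist() if P is not None else 0)
"
```

```text
t 16.0 tcp [496.6 278.7 258. ] rot [-179.9   -0.    96.6] F [-0.5 -1.  -0.4] w 32.2 ff 0.0
shift [-1.8  0.8 61. ] twist 0.1
[229.08355497   0.83063009]
None
[[206, 195], [207, 195], [208, 195], [209, 195], [210, 195], [211, 195], [212, 195], [213, 195], [214, 195], [206, 196], [207, 196], [208, 196], [209, 196], [210, 196], [211, 196], [212, 196], [213, 196], [214, 196], [206, 197], [207, 197], [208, 197], [209, 197], [210, 197], [211, 197], [212, 197], [213, 197], [214, 197], [206, 198], [207, 198], [208, 198], [209, 198], [210, 198], [211, 198], [212, 198], [213, 198], [214, 198], [206, 199], [207, 199], [208, 199], [209, 199], [210, 199], [211, 199], [212, 199], [213, 199], [214, 199], [206, 200], [207, 200], [208, 200], [209, 200], [210, 200], [211, 200], [212, 200], [213, 200], [214, 200], [206, 201], [207, 201], [208, 201], [209, 201], [210, 201], [211, 201], [212, 201], [213, 201], [214, 201], [206, 202], [207, 202], [208, 202], [209, 202], [210, 202], [211, 202], [212, 202], [213, 202], [214, 202], [207, 203], [208, 203], [209, 203], [210, 203], [211, 203], [212, 203], [213, 
[... 2881 characters left out ...]
21], [214, 221], [208, 222], [209, 222], [210, 222], [211, 222], [212, 222], [213, 222], [214, 222], [208, 223], [209, 223], [210, 223], [211, 223], [212, 223], [213, 223], [214, 223], [209, 224], [210, 224], [211, 224], [212, 224], [213, 224], [214, 224], [208, 225], [209, 225], [210, 225], [211, 225], [212, 225], [213, 225], [214, 225], [159, 226], [160, 226], [208, 226], [209, 226], [210, 226], [211, 226], [212, 226], [213, 226], [214, 226], [208, 227], [209, 227], [210, 227], [211, 227], [212, 227], [213, 227], [214, 227], [208, 228], [209, 228], [210, 228], [211, 228], [212, 228], [213, 228], [214, 228], [208, 229], [209, 229], [210, 229], [211, 229], [212, 229], [213, 229], [214, 229]]
```

>>> play_rows(commands=[{"x":0.0,"y":0.001,"z":0.01,"twist":0},{"x":0.0,"y":0.001,"z":0.03,"twist":0},{"x":0.0,"y":0.001,"z":0.05,"twist":0},{"x":0.0,"y":0.001,"z":0.061,"twist":0},{"x":-0.005,"y":0.001,"z":0.061,"twist":0},{"x":-0.012,"y":0.001,"z":0.061,"twist":0},{"x":-0.02,"y":0.001,"z":0.061,"twist":0},{"x":-0.03,"y":0.001,"z":0.061,"twist":0}])

```text
time: 16.85
tool_pos: [502.6, 246.0, 199.1]
tcp_rot: [3.14, -0.0, 1.684]
contact_force: [0.3, -0.4, -0.2]
grip_width: 0.2
finger_force: 0.1
```

>>> play_rows(commands=[{"x":-0.01,"y":0,"z":0,"twist":0},{"x":-0.02,"y":0,"z":0,"twist":0},{"x":-0.03,"y":0,"z":0,"twist":0},{"x":-0.038,"y":0,"z":0,"twist":0},{"x":-0.046,"y":0,"z":0,"twist":0},{"x":-0.052,"y":0,"z":0,"twist":0},{"x":-0.058,"y":0,"z":0,"twist":0},{"x":-0.062,"y":0,"z":0,"twist":0}])

```text
time: 17.65
tool_pos: [509.1, 184.7, 198.1]
tcp_rot: [-3.142, 0.0, 1.684]
contact_force: [-0.3, -0.3, 0.6]
grip_width: 0.6
finger_force: 0.0
```

```bash
cat >> h.py <<'E'
def brass(col0=150,col1=250):
    "brass-coloured pixels near the latch in the top view"
    c=bot.capture('top'); h=cv2.cvtColor(c['pixels'],cv2.COLOR_RGB2HSV)
    g=cv2.inRange(h,(17,110,120),(30,255,255)); g[:,:col0]=0; g[:,col1:]=0; g[:203]=0; g[221:]=0
    P=cv2.findNonZero(g); return c,(np.zeros((0,2)) if P is None else P.reshape(-1,2))
E
python3 -c "
from h import *
o=bot.get_obs(); print(o['tool_pos'],case(o['tool_pos']),o['contact_force'],o['grip_width'])
c,P=brass(); print(P.tolist())
"
```

```text
[509.07393671 184.71246443 198.14842535] [134.26552981  -0.951892  ] [-0.33619042 -0.30387689  0.58606591] 0.5593043387839738
[[240, 211]]
```

>>> play_rows(commands=[{"x":-0.005,"y":0,"z":0,"twist":0},{"x":-0.01,"y":0,"z":0,"twist":0},{"x":-0.015,"y":0,"z":0,"twist":0},{"x":-0.02,"y":0,"z":0,"twist":0},{"x":-0.025,"y":0,"z":0,"twist":0},{"x":-0.025,"y":0,"z":0,"twist":0},{"x":-0.02,"y":0,"z":0,"twist":0},{"x":0.0,"y":0,"z":-0.03,"twist":0}])

```text
time: 18.5
tool_pos: [507.3, 184.2, 225.1]
tcp_rot: [-3.134, 0.001, 1.682]
contact_force: [0.1, 0.1, 0.3]
grip_width: 0.7
finger_force: 0.0
```

>>> play_rows(commands=[{"x":0.02,"y":0,"z":-0.02,"twist":0},{"x":0.06,"y":0,"z":-0.05,"twist":0},{"x":0.1,"y":0,"z":-0.05,"twist":0},{"x":0.14,"y":0,"z":-0.05,"twist":0},{"x":0.16,"y":0,"z":-0.05,"twist":0},{"x":0.16,"y":0,"z":-0.05,"twist":0},{"x":0.16,"y":0,"z":-0.05,"twist":0},{"x":0.16,"y":0,"z":-0.05,"twist":0}])

```text
time: 19.3
tool_pos: [491.0, 343.4, 278.1]
tcp_rot: [-3.141, 0.001, 1.683]
contact_force: [-0.8, 0.6, -0.1]
grip_width: 0.3
finger_force: 0.0
```

```bash
python3 -c "
from h import *
o=bot.get_obs(); print(o['tool_pos'],case(o['tool_pos']),o['contact_force'],o['grip_width'])
c=bot.capture('top'); h=c['pixels']
kp=proj(c,np.r_[C+54*cx,93]);print('bar expect x54',kp,'keeper',proj(c,np.r_[C+70*cx,103]),'lever tip',proj(c,np.r_[C+137*cx,158]))
for r in range(203,222,1): print(r,' '.join('%02x%02x%02x'%tuple(h[r,k]) for k in range(190,232,2)))
"
```

```text
[491.04557878 343.4059258  278.11711327] [293.98055748  -0.97127669] [-0.80095149  0.60173097 -0.12823107] 0.31549145279879637
bar expect x54 [[221.7720692  209.37618127]] keeper [[216.52880737 209.61321253]] lever tip [[192.93392636 210.36519435]]
203 9c8573 9f816e a1846e a3816b a47f67 a47f65 9f7656 9c714e a27c57 c4aa7e c7b082 c5ae81 c5ad80 c4ac7d c6ae7f c9b080 ccb486 cbb484 cdb587 cfb789 ceb788
204 a37d62 a47e62 a47f65 a27958 a37855 a37754 a07550 a17850 a57f57 c4a877 c9ae7d c0a673 c1a674 c1a571 c5a973 c5a974 cdb686 d1b98a d0b889 d0b98a cfb889
205 a37b5e a4816b a58874 a78256 a78152 a88452 ab8655 ae8855 ad8754 c1a36c c5a870 c1a56d c0a46b c5a972 c6a971 c5a86e cdb483 cdb686 ceb687 cdb686 ccb586
206 a27f6c a98274 a99281 b29468 b59362 b4915a b69258 b49058 af8b58 bfa16d c3a671 c0a571 bfa575 bfa676 c0a676 c3a66d cbb181 c9b384 c9b182 c9b184 c7b083
207 a9857a b67067 a88a7d ac9a82 ad9270 aa8558 aa8556 a87f53 a47e54 ba9e71 c5ad7c c4ac7f b6a076 a49273 a18c6c bca06b c6ad7c c5ae80 c6af82 c6ae80 c5ae82
208 b0837a c35d56 9d6e68 a79c94 a79183 a17652 a17553 9e7250 9b704d b79b73 c6af81 c3ad7f ac9874 7
[... 1317 characters left out ...]
27952 9d734f b4966d c9b184 c9b083 c9b184 c9b285 c9b385 c9b286 c9b284 c8af84 c8b082 c8af83 c6af81
218 a18879 a8968f a08d82 a2897a a1846f 9c7252 9b6e4e 9f7150 9b714e b2936c c7af81 c8b186 c8b084 c6af82 c5ad80 c6ae80 c4ac7f c4ac7e c4ac80 c4ad7f c3ab7e
219 9c7962 9d7c69 9d7a64 9c775e 9b7256 996e4d 986d4d 9d704f 9b6f4e ae8d68 c6af80 c3ab7e c3ac7f c4ad80 c2ac7e c3aa7d c3ac7f c2ab7f c3ac7e c1a97c c1a87c
220 9b7458 9a7051 976c4e 956d4d 946c4e 936b4c 946c4c 9b6e4d 9c704f aa8a65 c2ab7f c2ab7e c2aa7e c2aa7d c1a97d c1a97e c0a87b c1a97e c1a97d c0a87c c0a97b
221 96745c 916a4e 8d674a 8d6a4e 89664e 8a6b54 8c6f5a 9a7051 9d7351 a78660 bea67a c3ab80 c2ab7e c2ab7f c4ad82 c3ac7f c2ac7e c2ab80 c1a87c c2ab7d c3ac7e
```

The top-view pixels show the loop's legs at rows 205 and 215 and its bar at column ~221 (case x ≈ 56), behind the keeper. Now I move to the back of the lever.

>>> play_rows(commands=[{"x":-0.02,"y":-0.001,"z":0,"twist":0},{"x":-0.06,"y":-0.001,"z":0,"twist":0},{"x":-0.1,"y":-0.001,"z":0,"twist":0},{"x":-0.14,"y":-0.001,"z":0,"twist":0},{"x":-0.17,"y":-0.001,"z":0,"twist":0},{"x":-0.184,"y":-0.001,"z":0.005,"twist":0},{"x":-0.184,"y":-0.001,"z":0.025,"twist":0},{"x":-0.184,"y":-0.001,"z":0.05,"twist":0}])

```text
time: 20.15
tool_pos: [511.4, 160.5, 228.5]
tcp_rot: [3.139, -0.0, 1.682]
contact_force: [1.0, 0.5, -0.2]
grip_width: 0.8
finger_force: 0.0
```

>>> play_rows(commands=[{"x":0,"y":0,"z":0.015,"twist":0},{"x":0,"y":0,"z":0.03,"twist":0},{"x":0,"y":0,"z":0.045,"twist":0},{"x":0,"y":0,"z":0.055,"twist":0},{"x":0,"y":0,"z":0.055,"twist":0},{"x":0.005,"y":0,"z":0.055,"twist":0},{"x":0.01,"y":0,"z":0.055,"twist":0},{"x":0.014,"y":0,"z":0.055,"twist":0}])

```text
time: 20.95
tool_pos: [509.6, 175.6, 174.0]
tcp_rot: [3.14, 0.0, 1.684]
contact_force: [0.3, -2.0, 2.1]
grip_width: 0.3
finger_force: 1.0
```

```bash
python3 -c "
from h import *
o=bot.get_obs(); print(o['tool_pos'],case(o['tool_pos']),o['contact_force'],o['time'])
"
```

```text
[509.57445403 175.56835205 174.04769678] [125.12338129  -0.4159213 ] [ 0.26461826 -1.99608328  2.05239222] 20.95
```

>>> play_rows(commands=[{"x":0.004,"y":0,"z":0,"twist":0},{"x":0.009,"y":0,"z":0.0,"twist":0},{"x":0.015,"y":0,"z":0.001,"twist":0},{"x":0.021,"y":0,"z":0.003,"twist":0},{"x":0.027,"y":0,"z":0.005,"twist":0},{"x":0.032,"y":0,"z":0.0078,"twist":0},{"x":0.036,"y":0,"z":0.01,"twist":0},{"x":0.039,"y":0,"z":0.012,"twist":0}])

```text
time: 21.75
tool_pos: [504.7, 213.8, 160.6]
tcp_rot: [-3.141, 0.001, 1.684]
contact_force: [2.4, -5.2, -2.1]
grip_width: 0.3
finger_force: 2.7
```

```bash
python3 -c "
from h import *
o=bot.get_obs(); print(o['tool_pos'],case(o['tool_pos']),o['contact_force'],o['time'])
c,P=brass(190,235);h=c['pixels']
for r in (205,208,210,213,215): print(r,' '.join('%02x%02x%02x'%tuple(h[r,k]) for k in range(200,232,1)))
"
```

```text
[504.7326118  213.79319426 160.59271041] [1.63650713e+02 7.55259631e-02] [ 2.38396307 -5.23553835 -2.06959095] 21.75
205 a78253 a98355 a98354 aa8554 ac8452 ad8855 af8c58 b79865 c1a56e c5a872 c6a973 c7a971 c7ab74 c6aa71 c3a66f c4a76e c3a66d c7ab76 c9af7e cdb686 d0b88b cfb787 ceb889 cfb788 d0b88a cdb586 cfb889 ccb586 ceb688 ceb689 cdb587 ccb686
208 a17651 a07550 9d714d 9c714f 9c704f 9d714d a17956 b29369 c3aa7d c7b183 c7b183 c6ae81 c2ab7f b7a17b 99896e 817664 7d7363 7f7261 95846b af9b75 c0aa7f c4ad81 c4ae80 c5ad80 c6af83 c4ac7f c4ad81 c5ae80 c5ae82 c6ae82 c6af82 c5ad80
210 a57755 a37550 a17453 9f7351 9d6f4d 9e7350 a37c59 b5986f c6ae81 c8b184 c6ae82 c7b081 c4ad81 b39e76 94846b 71695e 6c6560 756b61 908067 b09a75 c4ab80 c9b083 c8b182 cab284 cab285 cab386 c9b285 cbb385 cbb386 cab283 cbb486 c9b284
213 a47757 a47753 a37553 a07352 9e7351 9e7451 a17753 ae8c63 bfa477 c8af83 cab185 cbb383 cbb284 c9b283 c5ad7e c5ac7d c1a673 c0a36b c7ac78 ccb485 cdb787 cdb685 cdb587 ccb586 cfb789 cdb686 cdb586 ceb688 ceb587 ceb687 ceb687 cdb587
215 b18d5d b18b58 b08b59 b08b58 b18c59 b6925b b69259 b9975d bd9f66 c3a56d c3a76e c3a76e c8aa70 c7aa70 c6ab72 c6ab73 c3a56f c3a772 c7ac7a cab281 ccb586 ccb486 cdb587 ccb485 ccb486 cbb587 ccb587 ccb486 cdb688 cdb587 ccb386 cdb586
```

The bar has moved to column ~217, under the nose. I continue over.

>>> play_rows(commands=[{"x":0.004,"y":0,"z":0.0025,"twist":0},{"x":0.008,"y":0,"z":0.005,"twist":0},{"x":0.0115,"y":0,"z":0.009,"twist":0},{"x":0.0145,"y":0,"z":0.013,"twist":0},{"x":0.0175,"y":0,"z":0.017,"twist":0},{"x":0.02,"y":0,"z":0.021,"twist":0},{"x":0.022,"y":0,"z":0.025,"twist":0},{"x":0.024,"y":0,"z":0.029,"twist":0}])

```text
time: 22.6
tool_pos: [501.9, 238.2, 131.8]
tcp_rot: [-3.142, -0.0, 1.684]
contact_force: [0.5, -2.2, 1.9]
grip_width: 0.4
finger_force: 0.7
```

```bash
python3 -c "
from h import *
o=bot.get_obs(); print(o['tool_pos'],case(o['tool_pos']),o['contact_force'],o['time'])
"
```

```text
[501.93724912 238.19973468 131.81620199] [1.88216927e+02 9.50592523e-02] [ 0.53661991 -2.17494437  1.94665058] 22.6
```

>>> play_rows(commands=[{"x":0.001,"y":0,"z":0.003,"twist":0},{"x":0.002,"y":0,"z":0.006,"twist":0},{"x":0.003,"y":0,"z":0.009,"twist":0},{"x":0.004,"y":0,"z":0.012,"twist":0},{"x":0.004,"y":0,"z":0.015,"twist":0},{"x":0.004,"y":0,"z":0.018,"twist":0},{"x":0.004,"y":0,"z":0.02,"twist":0},{"x":0.004,"y":0,"z":0.02,"twist":0}])

```text
time: 23.4
tool_pos: [501.4, 241.6, 111.8]
tcp_rot: [-3.141, 0.0, 1.684]
contact_force: [-0.1, -0.6, 0.4]
grip_width: 0.5
finger_force: 0.0
```

>>> play_rows(commands=[{"x":0,"y":0,"z":0.002,"twist":0},{"x":0,"y":0,"z":0.003,"twist":0},{"x":0,"y":0,"z":0.004,"twist":0},{"x":0,"y":0,"z":0.005,"twist":0},{"x":0,"y":0,"z":0.005,"twist":0},{"x":0,"y":0,"z":0.005,"twist":0},{"x":0,"y":0,"z":0.005,"twist":0},{"x":0,"y":0,"z":0.005,"twist":0}])

```text
time: 24.2
tool_pos: [502.1, 241.5, 109.5]
tcp_rot: [3.139, 0.0, 1.684]
contact_force: [-4.9, -2.9, 17.4]
grip_width: 0.4
finger_force: 7.6
```

>>> play_rows(commands=[{"x":0,"y":0,"z":-0.01,"twist":0},{"x":0,"y":0,"z":-0.04,"twist":0},{"x":0.02,"y":0,"z":-0.08,"twist":0},{"x":0.06,"y":0,"z":-0.12,"twist":0},{"x":0.09,"y":0,"z":-0.15,"twist":0},{"x":0.1,"y":0,"z":-0.15,"twist":0},{"x":0.1,"y":0,"z":-0.15,"twist":0},{"x":0.1,"y":0,"z":-0.15,"twist":0}])

```text
time: 25.0
tool_pos: [489.8, 340.2, 255.7]
tcp_rot: [-3.139, 0.002, 1.684]
contact_force: [-0.2, 0.1, -0.4]
grip_width: 0.5
finger_force: 0.0
```

```bash
python3 -c "
from h import *
o=bot.get_obs(); print(o['contact_force'],o['time'])
for n in('top','side'):
    c=bot.capture(n); h=cv2.cvtColor(c['pixels'],cv2.COLOR_RGB2HSV)
    for f in (0,-10,-20,10):
        a=np.radians(f); print(n,f,proj(c,np.r_[C+(141.5+52*np.cos(a)-4.5*np.sin(a))*cx,98+52*np.sin(a)+4.5*np.cos(a)]).round(1))
    m=cv2.inRange(h,(0,130,110),(6,255,255))|cv2.inRange(h,(174,130,110),(180,255,255))
    e=proj(c,np.r_[C+192*cx,90])[0].astype(int); k=np.zeros_like(m); s=np.s_[e[1]-25:e[1]+25,e[0]-22:e[0]+22]; k[s]=m[s]
    P=cv2.findNonZero(k); print(None if P is None else (len(P),P.reshape(-1,2).min(0),P.reshape(-1,2).max(0),P.mean(0)))
    if n=='top':
        b=c['pixels']
        for r in (205,208,210,213,215): print(r,' '.join('%02x%02x%02x'%tuple(b[r,k]) for k in range(206,228)))
"
```

```text
[-0.1763311   0.09253183 -0.43905842] 25.0
top 0 [[178.4 213.1]]
top -10 [[179.  213.3]]
top -20 [[180.  213.4]]
top 10 [[178.3 212.9]]
(18, array([176, 211], dtype=int32), array([179, 216], dtype=int32), array([[177.77777778, 213.66666667]]))
205 ad8a57 ba9b67 c2a570 c7aa73 c9ac74 c9aa71 c9ac75 c6aa72 c3a66c c5a870 c7aa6f c9ae78 ccb282 cfb889 d0b88a cfb888 ceb787 cdb585 ceb788 ceb688 cfb789 cdb585
208 a27b56 b2936a c2a97d c6b082 c7b083 c6ae83 c2aa7d b4a079 99896d 827562 7b6f61 7f7363 94846a ae9973 c0aa7f c4ad80 c4ae81 c5ad82 c5ac81 c5ae81 c5ae81 c4ac7d
210 a37c59 b6986e c6af81 c8b083 c6ae81 c6af82 c3ab7f b6a17b 93816a 786c64 69625a 73695d 8f7f66 b09b76 c4ab7f c8b083 cab184 cab285 c9b285 c9b384 cbb386 cbb386
213 a07952 b39168 c3a97c cbb282 cab283 c9b182 c7af80 c7af81 c5ad7e c3aa79 c4a975 c1a56c c5aa76 cbb283 ceb587 cdb686 ceb688 ccb586 cdb586 cdb585 cdb586 ceb688
215 b48f58 bc9a62 c4a56c c7a96f c5a870 c3a66d c4a56d c9ac72 cdaf74 cbad74 c5a871 c2a772 c5ac79 cbb384 ccb586 ccb585 ccb487 cdb688 cdb687 cdb688 cdb687 ccb587
side 0 [[263.3 283.5]]
side -10 [[263.2 286. ]]
side -20 [[263.2 287.8]]
side 10 [[263.4 280.6]]
(64, array([259, 287], dtype=int32), array([267, 294], dtype=int32), array([[262.96875 , 290.703125]]))
```

```bash
python3 -c "
from h import *
print(bot.close_job())"
```

```text
the job is handed in; nothing more can be done
None
```

I handed the job in with the cover seated under the lip, the loop hooked behind the keeper and the lever pressed to its shut stop, by force readings and camera pixels; no verdict was returned and I did not re-check the other goods at the end.

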